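Check the doors of a terminal box for binding before it is wired

ROBOT

A 7-joint arm with a two-finger parallel gripper is mounted at the origin on the work surface. World frame = base frame: x ahead of the robot, y to its left, z up, the work surface at z = 0. Lengths are in m, angles in rad, forces in N, time in s.
With the tool pointing down it reaches from about 0.4 to 0.85 m from the base axis. Payload 4.5 kg.
Tool frame: the origin (TCP) lies between the finger pads; the fingertips stand 8 mm ahead of it and the grasp point (between the pads) lies 11 mm behind it; z points along the fingers, y is the direction in which the jaws open and shut (so a half turn about z gives the same grasp; the last joint's range is limited). The gripper opens to 88 mm and grips with 3 to 60 N. Pads are 18 mm wide; open, the fingers measure 123 mm over their backs; the gripper's body (75 mm by 187 mm) begins 45 mm behind the grasp point.
Start: joints at [1.292, 0.689, -0.195, 1.565, 0.157, 0.902, -0.215], TCP at [0.192, -0.595, 0.247] pointing down, gripper open.
Joint ranges: [-3.01, 3.01], [-0.46, 2.08], [-1.47, 1.51], [0.13, 2.56], [-1, 4.14], [0.04, 2.09], [-2.66, 2.66]. Speed limits (rad/s): [2.57, 2.57, 3.14, 3.14, 3.14, 3.14, 3.14].

INTERFACE

Orientations are given as a unit quaternion [x, y, z, w].
In Python, from plant import r gives the robot as it stands.
- The arm moves only by the tool carry_out, never from a script. Its argument "commands" is a list that holds one entry, the list of rows, each a list of 7 numbers: the turn, a rotation vector about the tool's x, y, z in rad, then the shift along the tool's x, y, z in cm, then the finger opening in cm, from 0 to 8.81. A call has 1 to 10 rows; each row is the pose to reach, as a shift and turn from the pose commanded when the call began, along the tool's axes at that moment; what a row does not reach only later rows make up. A row lasts 1/12 s, in which the tool goes at most 41.7 mm and 7.16 degrees, less where a joint would pass 70% of its speed; a pose out of reach is approached as far as the arm can. A call with a gripper value outside its range is refused whole. The fingers move at their own pace and stop on an object; "force" is the grip in N (left out, the last holds). Time passes only in rows, so rows that repeat a pose let the fingers close. It gives the time, the measured TCP pose, the force and the opening at its end, in the units of the state.
- r.get_state(): the state, without advancing time (a new reading comes with each control period).
- r.snapshot(name): name is "scene" or "top" or "wrist"; returns a dict with "pixels" (420x560x3 uint8, red, green, blue), "mtx" (3x3 intrinsics, pixels), "xyz" and "rotation" of the camera in the world. Camera axes: x right, y down, z forward; pixel columns grow to the right and rows downward; lengths in m; the calibration is good to about 2 mm. A picture is of the moment at which its call begins. There is no depth.
- r.finish_job(): hands the job in, once; it reports no verdict.
The state is a dict: "clock": time; "q": joint angles; "qd": joint speeds; "joint_torque": joint torques, N m; "tool_pos": TCP position; "eef_rot": TCP orientation; "contact_force": force on the tool from outside, world axes, zero at the start; "moment": the same for the moment, N m; "opening": opening from 0.0 (shut) to 1.0 (fully open).
Only numpy, scipy, OpenCV 4.12 (cv2) and the standard library are available. Lean on these libraries where they do the work, as an engineer would, in place of code of your own. Each camera call takes 0.05 s, during which the arm holds its last target.

TASK

Before this three-door terminal box is wired, its hinges are to be checked: by its handle, gently swing every door through its arc and feel for binding; one of the three binds part-way. Leave the two doors that swing freely standing fully open; never force the one that binds, but once you have felt it bite, lower it gently, without letting it drop, and leave it shut.

Things in the scene. Friction and masses are not known exactly. Their poses are not given: they have to be found in the camera images.
- box: grey sheet-steel terminal box, bolted to the bench on its back: 200 (its x) by 430 (its y) by 90 mm high. Origin at the centre of its underside on the bench; z up, its front long side faces its -x. Three doors, 130 mm wide each and 135 mm apart centre to centre, lie side by side along y on its top and all hinge on one line parallel to y, at x = +78 mm, z = 94 mm in this frame (far side from the robot).
- door_1 (a joint): angle of the door at the box's +y end (centre at box y = +135 mm), rad: 0 shut (flat), grows as its front edge swings up, 1.57 upright, 1.85 fully open on its stop, leaning away from the robot, where it stays by its own weight. About 0.5 kg, reaches 158 mm from the hinge line; falls shut if let go part-way. Swings with 2 to 6 N at the handle; a little steady drag is normal.
- door_2 (a joint): angle of the middle door (centre at box y = 0); as door_1.
- door_3 (a joint): angle of the door at the box's -y end (centre at box y = -135 mm); as door_1. Any one of the three doors, and only one, binds; nothing to be seen tells which. Its hinge bites somewhere between 0.5 and 1.1 rad, and from there the door goes on, springily, only about 0.08 rad per 10 N of added push at the handle; more than about 25 N of it counts as forcing. The other two turn freely to 1.85.
- handle_1 (a point): middle of the bar of door_1's bow handle: round steel bar 10 mm thick, 84 mm long, parallel to the hinge line, 125 mm from it along the door and 38 mm above it (door shut: box x = -47, z = 132 mm); 33 mm clear under the bar. Turns with the door: x from handle towards the hinge line, y along the bar, z out of the door's upper face. The bar can turn in a pinch.
- handle_2 (a point): the same on door_2.
- handle_3 (a point): the same on door_3.

How it is judged:
On the way:
1. the door that binds has been swung up until its hinge is felt to bite (pressed about 3 N at the handle past the bite; the hinge load inside the box shows it) (contact force between box and box above 9 N), for 0.1 s.
At the end, for the whole second after the job is handed in: The two free doors stand fully open on their stops (past 1.65 rad) and the one that binds, having been felt to bite, is shut (below 0.06 rad) (((value of joint door_1 below 0.06 rad and value of joint each of door_2, door_3 above 1.65 rad) or (value of joint door_2 below 0.06 rad and value of joint each of door_1, door_3 above 1.65 rad) or (value of joint door_3 below 0.06 rad and value of joint each of door_1, door_2 above 1.65 rad))); the robot touches nothing.
It fails at once if a door is forced against its bind (more than about 25 N at the handle beyond what the door needs to move; 78 N on the hinge fault inside the box) (contact force between box and box above 78 N).
It fails at once if a door is let drop shut (falls faster than 3 rad/s) (velocity of joint any of door_1, door_2, door_3 below -3 rad/s).
It also fails if it takes over 72 s, if anything falls off the work surface, if the arm or the gripper's body presses on something with over 40 N, if the wrist force passes 120 N, or if a joint passes its speed limit or range.

## Working session

There is one attempt and no reset: what is moved stays moved. The work goes in short steps, Python scripts to look and compute and a tool call to move; the robot and the scene stay as the last step left them, time stands still between calls to the robot, and variables do not carry over. Pictures are saved under pics/ and viewed, and the job is handed in when it is done.

Besides the shell and the picture viewer there is one more tool, called after ">>>" as a command line: name --argument value ..., lists and objects as JSON in quotes. carry_out: Moves the arm, as the interface text tells. Its arguments: {"type":"object","properties":{"commands":{"type":"array"},"force":{"type":"number"}},"required":["commands"]}

```bash
ls; mkdir -p pics; python3 - <<'E'
from plant import r
import cv2
s=r.get_state()
for k,v in s.items(): print(k,v)
for n in("scene","top","wrist"):
    d=r.snapshot(n); cv2.imwrite(f"pics/{n}0.png",d["pixels"][:,:,::-1]); print(n,d["mtx"],d["xyz"],d["rotation"])
E
```

```text
pics
clock 0.0
q [ 1.29181589  0.68998821 -0.19450798  1.56635183  0.15729449  0.90247556
 -0.21508995]
qd [ 1.12813118e-03 -1.27908211e-03 -6.52410691e-04 -5.59125589e-04
  2.46687491e-04  4.33960071e-05 -1.85956047e-03]
joint_torque [-1.16276642e-04 -5.27552891e+01 -1.26687393e+00 -1.53426915e+01
 -5.26570890e-02  6.53440860e-03  1.85409103e-04]
tool_pos [ 0.19207871 -0.59410369  0.24590514]
eef_rot [ 9.87788736e-01  1.55796581e-01 -2.06227429e-04 -8.92667915e-04]
contact_force [-1.05243855  0.14807813 -0.84895036]
moment [0.02553201 0.02362811 0.01337084]
opening 1.0004352214115824
scene [[405.51676725   0.         278.70126348]
 [  0.         405.51676725 205.76944471]
 [  0.           0.           1.        ]] [ 1.05666267 -0.21254432  0.46786782] [ 0.73581386  0.47684398 -0.25002568 -0.41071272]
top [[432.90744678   0.         283.88104193]
 [  0.         432.90744678 212.13108675]
 [  0.           0.           1.        ]] [0.44953754 0.03092344 0.79703914] [-0.69929054  0.71041901 -0.0630809   0.04814937]
wrist [[302.49740966   0.         279.31983409]
 [  0.         302.49740966 211.05609213]
 [  0.           0.           1.        ]] [ 0.26907753 -0.57211292  0.38332541] [ 0.79853094 -0.58125405 -0.09282504  0.12599829]
```

View pics/scene0.png

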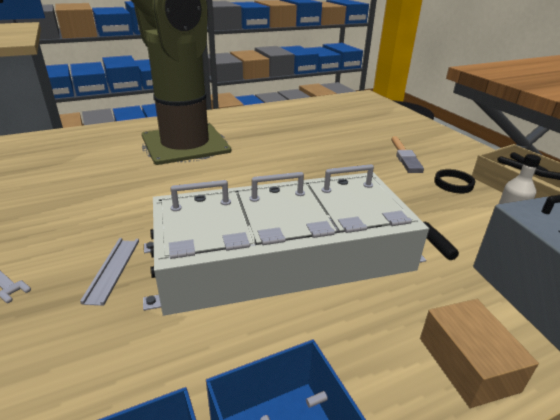

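View pics/top0.png

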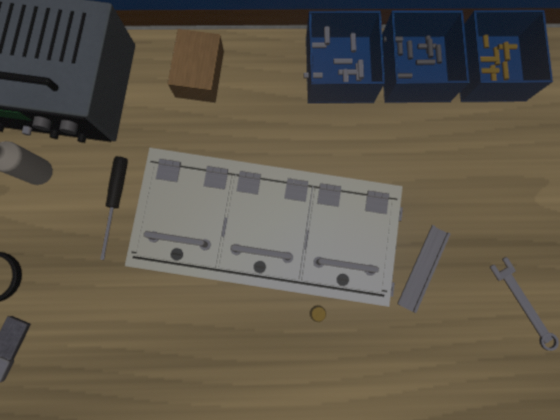

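View pics/wrist0.png

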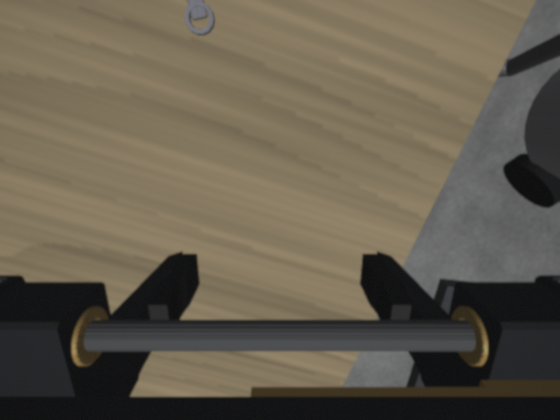

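```bash
python3 - <<'E'
import cv2
a=cv2.imread("pics/scene0.png")[150:230,150:400]; cv2.imwrite("pics/sc_z.png",cv2.resize(a,None,fx=3.2,fy=3.2,interpolation=cv2.INTER_CUBIC))
a=cv2.imread("pics/top0.png")[145:305,120:410]; cv2.imwrite("pics/top_z.png",cv2.resize(a,None,fx=2.7,fy=2.7,interpolation=cv2.INTER_CUBIC))
E
```

```text
(no output)
```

View pics/sc_z.png

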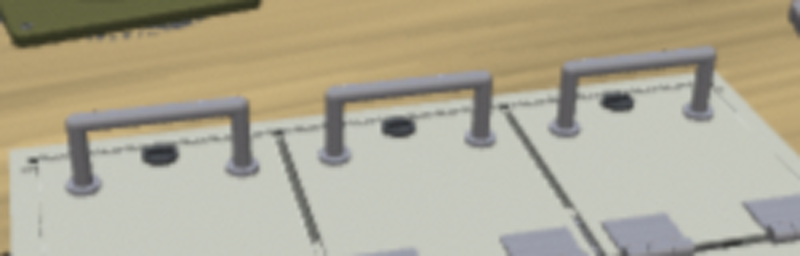

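View pics/top_z.png

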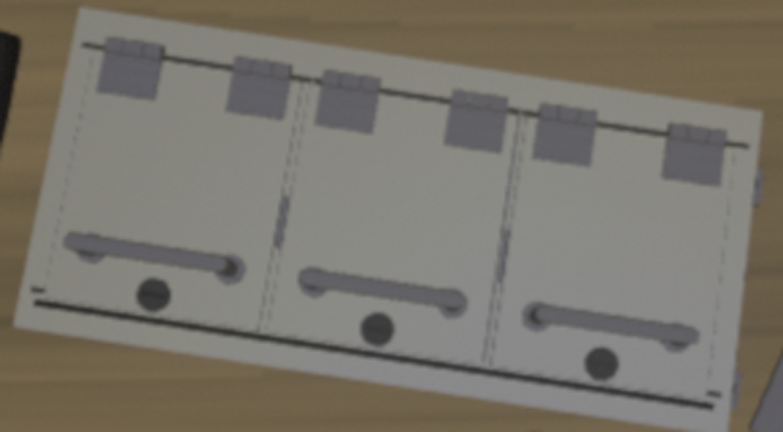

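```bash
cat > h.py <<'E'
import numpy as np, cv2
from scipy.spatial.transform import Rotation as R
from scipy.optimize import least_squares
def P(d):
    Rm=R.from_quat(d["rotation"]).as_matrix().T
    return d["mtx"]@np.c_[Rm,-Rm@np.array(d["xyz"])]
E
python3 - <<'E'
from h import *
from plant import r
PT,PS=P(r.snapshot("top")),P(r.snapshot("scene"))
z2=lambda p,f,o:(np.array(p,float)+.5)/f-.5+np.array(o)
T=z2([(70,240),(232,266),(306,278),(460,302),(530,315),(692,337)],2.7,(120,145))
S=z2([(711,52),(566,69),(487,77),(331,94),(243,103),(72,122)],3.2,(150,150))
X=cv2.triangulatePoints(PT,PS,T.T,S.T); X=(X[:3]/X[3]).T; print(X.round(4))
def proj(Pm,X):
    q=np.c_[X,np.ones(len(X))]@Pm.T; return q[:,:2]/q[:,2:]
yb=np.array([135+40,135-40,40,-40,-135+40,-135-40])/1e3
B=np.c_[np.full(6,-.047),yb,np.full(6,.132)]
def w(p): return R.from_euler('z',p[2]).apply(B)+[p[0],p[1],p[3]]
f=lambda p:np.r_[proj(PT,w(p))-T,proj(PS,w(p))-S].ravel()
s=least_squares(f,[.5,0,0.1,0]); print(s.x.round(4),f(s.x).reshape(-1,2).round(1))
p=s.x; Rz=R.from_euler('z',p[2])
for i in (1,2,3): print(i,(Rz.apply([-.047,135e-3*(2-i),.132])+[p[0],p[1],p[3]]).round(4))
# hinges check: end of box corners at z=.09 in top zoom (80,8),(762,112),(15,327)
C=np.array([[.1,.215,.09],[.1,-.215,.09],[-.1,.215,.09]]); print(((proj(PT,Rz.apply(C)+[p[0],p[1],p[3]])-[120,145])*2.7).round())
E
```

```text
[[ 0.5254  0.2295  0.1326]
 [ 0.5101  0.1396  0.1319]
 [ 0.5018  0.0963  0.1318]
 [ 0.4868  0.0094  0.1319]
 [ 0.4777 -0.0332  0.1307]
 [ 0.4644 -0.1226  0.132 ]]
[ 5.407e-01  4.500e-02 -1.736e-01 -1.000e-04] [[ 2.1  0.1]
 [-6.5 -1.4]
 [ 1.5 -0.2]
 [-4.  -0.8]
 [ 5.6 -0. ]
 [-2.7  0.1]
 [-2.9  0.7]
 [ 1.5 -0.3]
 [-3.1  0.3]
 [ 1.2 -0.3]
 [-3.3  0.3]
 [ 1.4 -0.5]]
1 [0.5177 0.186  0.1319]
2 [0.4944 0.0531 0.1319]
3 [ 0.471  -0.0799  0.1319]
[[ 80.   5.]
 [761. 113.]
 [ 11. 324.]]
```

```bash
cat >> h.py <<'E'
import json,os,sys
BX,BY,YAW=.5407,.0450,-.1736
D=.006  # bar is D behind TCP
Rb=R.from_euler('z',YAW)
def tool(tilt):  # tool x=box y, y=box x, z down; tilt>0: tips toward robot
    M=np.array([[0,1,0],[1,0,0],[0,0,-1.]]).T
    return Rb*R.from_matrix(M)*R.from_rotvec([tilt,0,0])
def bar(i,th,dz=0):
    return Rb.apply([.078-.125*np.cos(th)+.038*np.sin(th),.135*(2-i),.094+.125*np.sin(th)+.038*np.cos(th)])+[BX,BY,dz]
def pose(i,th,tilt=0,up=0,dx=0):
    t=tool(tilt); return bar(i,th)+t.apply([0,0,D])+Rb.apply([dx,0,up]),t
def load():
    if os.path.exists('cmd.json'):
        c=json.load(open('cmd.json')); return np.array(c['p']),R.from_quat(c['q'])
    return np.array([.192,-.595,.247]),R.from_quat([.987789,.155797,0,0])
def rows(targets,op,save=True):
    p0,r0=load(); out=[]
    for p,t in targets:
        rv=(r0.inv()*t).as_rotvec(); s=r0.inv().apply(p-p0)*100
        row=[*rv.round(3),*s.round(2),op]; row=[float(v)+0. for v in row]; out.append(row)
    a=out[-1]; p=p0+r0.apply(np.array(a[3:6])/100); q=r0*R.from_rotvec(a[:3])
    if save: json.dump(dict(p=list(p),q=list(q.as_quat())),open('cmd.json','w'))
    print(json.dumps(out))
def interp(A,B,n):
    from scipy.spatial.transform import Slerp
    sl=Slerp([0,1],R.concatenate([A[1],B[1]]))
    return [(A[0]+(B[0]-A[0])*k/n,sl(k/n)) for k in range(1,n+1)]
def meas(i):
    from plant import r
    s=r.get_state(); p,c=np.array(s['tool_pos']),R.from_quat(s['eef_rot'])
    b=Rb.inv().apply(p-c.apply([0,0,D])-[BX,BY,0]); F=Rb.inv().apply(s['contact_force'])
    phi=np.arctan2(b[2]-.094,.078-b[0]); th=phi-.2951
    pc,rc=load()
    print('t',round(s['clock'],2),'bar box mm',(b*1e3).round(1),'th',round(th,3),'rad',round(np.hypot(b[2]-.094,.078-b[0])*1e3,1),
     'F box',F.round(1),'Ft(on tool,opening dir)',round(F[0]*np.sin(phi)+F[2]*np.cos(phi),1),'Fr(outward)',round(-F[0]*np.cos(phi)+F[2]*np.sin(phi),1),
     'cmd-meas mm',((pc-p)*1e3).round(1),'roterr',(c.inv()*rc).as_rotvec().round(3),'open',round(s['opening']*88.1,1))
E
python3 - <<'E'
from h import *
A=load(); B=pose(3,0,0,.11)
I=interp(A,B,17)
rows(I[:10],8.8); rows(I[10:]+[B],4.0)
E
```

```text
[[0.0, 0.0, -0.064, 2.49, -2.38, 0.06, 8.8], [0.0, 0.0, -0.128, 4.99, -4.76, 0.13, 8.8], [0.0, 0.0, -0.191, 7.48, -7.13, 0.19, 8.8], [0.0, 0.0, -0.255, 9.98, -9.51, 0.26, 8.8], [0.0, 0.0, -0.319, 12.47, -11.89, 0.32, 8.8], [0.0, 0.0, -0.383, 14.97, -14.27, 0.39, 8.8], [0.0, 0.0, -0.446, 17.46, -16.65, 0.45, 8.8], [0.0, 0.0, -0.51, 19.96, -19.02, 0.52, 8.8], [0.0, 0.0, -0.574, 22.45, -21.4, 0.58, 8.8], [0.0, 0.0, -0.638, 24.95, -23.78, 0.65, 8.8]]
[[0.0, 0.0, -0.064, 3.42, -0.43, 0.06, 4.0], [0.0, 0.0, -0.127, 6.84, -0.85, 0.13, 4.0], [0.0, 0.0, -0.191, 10.26, -1.27, 0.19, 4.0], [0.0, 0.0, -0.255, 13.68, -1.7, 0.26, 4.0], [0.0, 0.0, -0.319, 17.1, -2.12, 0.32, 4.0], [0.0, 0.0, -0.383, 20.52, -2.55, 0.39, 4.0], [0.0, 0.0, -0.446, 23.94, -2.97, 0.45, 4.0], [0.0, 0.0, -0.446, 23.94, -2.97, 0.45, 4.0]]
```

>>> carry_out --commands '[[[0,0,-0.064,2.49,-2.38,0.06,8.8],[0,0,-0.128,4.99,-4.76,0.13,8.8],[0,0,-0.191,7.48,-7.13,0.19,8.8],[0,0,-0.255,9.98,-9.51,0.26,8.8],[0,0,-0.319,12.47,-11.89,0.32,8.8],[0,0,-0.383,14.97,-14.27,0.39,8.8],[0,0,-0.446,17.46,-16.65,0.45,8.8],[0,0,-0.51,19.96,-19.02,0.52,8.8],[0,0,-0.574,22.45,-21.4,0.58,8.8],[0,0,-0.638,24.95,-23.78,0.65,8.8]]]' --force 25

```text
clock: 1.08
tool_pos: [0.3571, -0.2902, 0.2403]
eef_rot: [0.888, 0.459, 0.0, 0.0]
contact_force: [-0.4, -0.0, 0.8]
opening: 0.999
```

>>> carry_out --commands '[[[0,0,-0.064,3.42,-0.43,0.06,4.0],[0,0,-0.127,6.84,-0.85,0.13,4.0],[0,0,-0.191,10.26,-1.27,0.19,4.0],[0,0,-0.255,13.68,-1.7,0.26,4.0],[0,0,-0.319,17.1,-2.12,0.32,4.0],[0,0,-0.383,20.52,-2.55,0.39,4.0],[0,0,-0.446,23.94,-2.97,0.45,4.0],[0,0,-0.446,23.94,-2.97,0.45,4.0]]]'

```text
clock: 1.75
tool_pos: [0.4756, -0.0718, 0.2364]
eef_rot: [0.762, 0.648, 0.004, -0.0]
contact_force: [0.6, -0.5, -0.9]
opening: 0.459
```

```bash
python3 - <<'E'
from h import *
from plant import r
meas(3)
d=r.snapshot("wrist"); cv2.imwrite("pics/w1.png",d["pixels"][:,:,::-1])
q=np.c_[np.array([Rb.apply([-.047,-.135+a,.132])+[BX,BY,0] for a in(-.042,0,.042)]),np.ones(3)]@P(d).T
print(q[:,:2]/q[:,2:]); print(r.get_state()['q'])
E
```

```text
t 1.75 bar box mm [ -44.  -126.3  242.4] th 0.588 rad 192.1 F box [ 0.6 -0.4 -0.9] Ft(on tool,opening dir) -0.1 Fr(outward) -1.1 cmd-meas mm [-4.4 -8.  -0.4] roterr [ 0.005 -0.006  0.013] open 40.4
[[273.8944033  265.37651824]
 [274.19156033 220.91653633]
 [274.51966995 171.82549612]]
[ 0.35688836  0.54480287 -0.45185654  1.99849177  0.36677684  0.67464087
 -0.49411368]
```

View pics/w1.png

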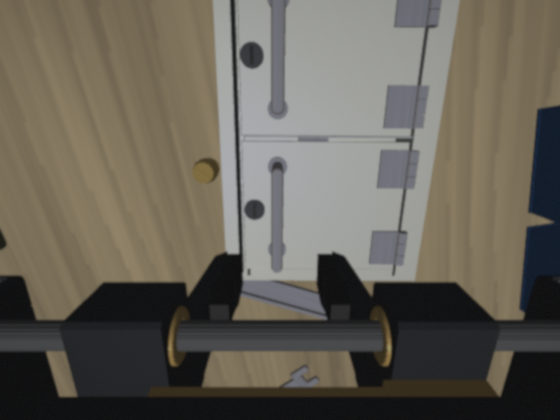

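```bash
sed -i 's/BX,BY,YAW=.5407/BX,BY,YAW=.5417/' h.py; python3 - <<'E'
from h import *
A=load(); B=pose(3,0,0,.0)
I=interp(A,B,6)
rows(I+[B]*4,4.0)
E
```

```text
[[0.0, 0.0, 0.0, 0.0, 0.02, 1.83, 4.0], [0.0, 0.0, 0.0, 0.01, 0.03, 3.67, 4.0], [0.0, 0.0, 0.0, 0.01, 0.05, 5.5, 4.0], [0.0, 0.0, 0.0, 0.01, 0.06, 7.33, 4.0], [0.0, 0.0, 0.0, 0.01, 0.08, 9.17, 4.0], [0.0, 0.0, 0.0, 0.02, 0.1, 11.0, 4.0], [0.0, 0.0, 0.0, 0.02, 0.1, 11.0, 4.0], [0.0, 0.0, 0.0, 0.02, 0.1, 11.0, 4.0], [0.0, 0.0, 0.0, 0.02, 0.1, 11.0, 4.0], [0.0, 0.0, 0.0, 0.02, 0.1, 11.0, 4.0]]
```

>>> carry_out --commands '[[[0,0,0,0,0,0,4.0],[0,0,0,0,0,0,4.0],[0,0,0,0.01,0.05,3,4.0],[0,0,0,0.01,0.06,6,4.0],[0,0,0,0.01,0.08,9,4.0],[0,0,0,0.02,0.1,10,4.0],[0,0,0,0.02,0.1,11.0,4.0],[0,0,0,0.02,0.1,11.0,4.0],[0,0,0,0.02,0.1,11.0,4.0],[0,0,0,0.02,0.1,11.0,4.0]]]'

```text
clock: 2.63
tool_pos: [0.4726, -0.0805, 0.1263]
eef_rot: [0.766, 0.642, 0.0, 0.0]
contact_force: [-0.2, 0.4, -0.9]
opening: 0.452
```

```bash
python3 - <<'E'
from h import *
from plant import r
meas(3)
d=r.snapshot("scene"); cv2.imwrite("pics/s2.png",d["pixels"][:,:,::-1])
d=r.snapshot("wrist"); cv2.imwrite("pics/w2.png",d["pixels"][:,:,::-1])
E
```

```text
t 2.63 bar box mm [ -46.4 -135.5  132.3] th 0.004 rad 130.2 F box [-0.3  0.3 -0.9] Ft(on tool,opening dir) -1.0 Fr(outward) -0.0 cmd-meas mm [-0.4  0.6 -0.3] roterr [ 0.001  0.    -0.002] open 39.8
```

View pics/s2.png

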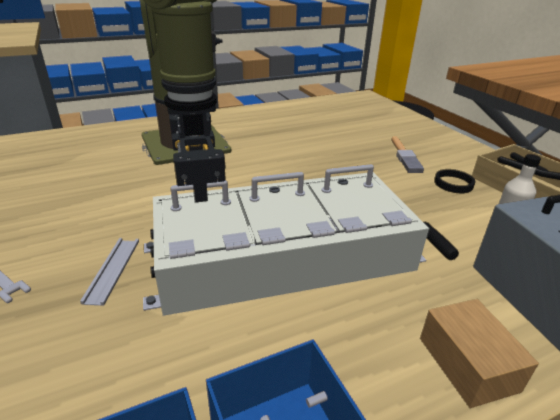

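View pics/w2.png

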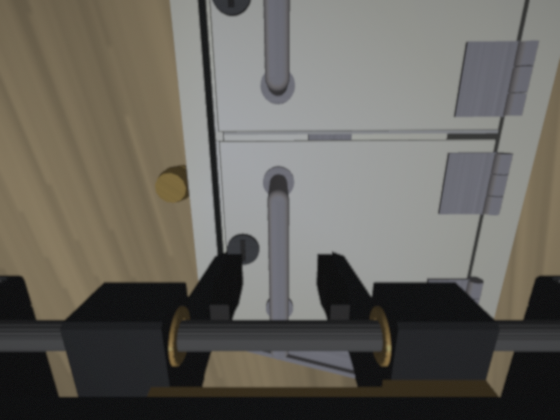

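>>> carry_out --commands '[[[0,0,0,0,0,0,0],[0,0,0,0,0,0,0],[0,0,0,0,0,0,0],[0,0,0,0,0,0,0],[0,0,0,0,0,0,0]]]'

```text
clock: 3.15
tool_pos: [0.4726, -0.0795, 0.1258]
eef_rot: [0.766, 0.643, 0.0, 0.0]
contact_force: [0.0, 0.8, 0.9]
opening: 0.101
```

```bash
python3 - <<'E'
from h import *
meas(3)
rows([pose(3,t) for t in np.linspace(.05,.4,8)]+[pose(3,.4)],0,save=False)
for k in range(1): pass
E
```

```text
t 3.15 bar box mm [ -46.6 -134.6  131.8] th -0.0 rad 130.2 F box [-0.1  0.8  0.9] Ft(on tool,opening dir) 0.9 Fr(outward) 0.4 cmd-meas mm [-0.5 -0.3  0.2] roterr [0. 0. 0.] open 8.9
[[0.0, 0.0, 0.0, 0.0, 0.2, -0.62, 0.0], [0.0, 0.0, 0.0, 0.0, 0.44, -1.23, 0.0], [0.0, 0.0, 0.0, 0.0, 0.7, -1.83, 0.0], [0.0, 0.0, 0.0, 0.0, 1.0, -2.41, 0.0], [0.0, 0.0, 0.0, 0.0, 1.33, -2.97, 0.0], [0.0, 0.0, 0.0, 0.0, 1.68, -3.52, 0.0], [0.0, 0.0, 0.0, 0.0, 2.06, -4.06, 0.0], [0.0, 0.0, 0.0, 0.0, 2.46, -4.57, 0.0], [0.0, 0.0, 0.0, 0.0, 2.46, -4.57, 0.0]]
```

>>> carry_out --commands '[[[0,0,0,0,0.2,-0.62,0],[0,0,0,0,0.44,-1.23,0],[0,0,0,0,0.7,-1.83,0],[0,0,0,0,1.0,-2.41,0],[0,0,0,0,1.33,-2.97,0],[0,0,0,0,1.68,-3.52,0],[0,0,0,0,2.06,-4.06,0],[0,0,0,0,2.46,-4.57,0],[0,0,0,0,2.46,-4.57,0],[0,0,0,0,2.46,-4.57,0]]]'

```text
clock: 3.98
tool_pos: [0.4957, -0.0835, 0.1715]
eef_rot: [0.766, 0.643, -0.001, -0.001]
contact_force: [-4.8, 3.1, -2.5]
opening: 0.097
```

```bash
python3 - <<'E'
from h import *
rows([pose(3,.4)],0)
meas(3)
for a in np.arange(.4,1.1,.1):
    json.dump(dict(p=list(pose(3,a)[0]),q=list(tool(0).as_quat())),open('cmd.json','w'))
    print(a);rows([pose(3,a+d) for d in (.025,.05,.075,.1,.1)],0,save=False)
json.dump(dict(p=list(pose(3,.4)[0]),q=list(tool(0).as_quat())),open('cmd.json','w'))
E
```

```text
[[0.0, 0.0, 0.0, 0.0, 2.46, -4.57, 0.0]]
t 3.98 bar box mm [ -23.1 -134.5  177.5] th 0.395 rad 131.2 F box [-5.3  2.2 -2.5] Ft(on tool,opening dir) -5.3 Fr(outward) 2.5 cmd-meas mm [ 0.7 -0.5  0.2] roterr [-0.002  0.     0.   ] open 8.6
0.4
[[0.0, 0.0, 0.0, 0.0, 0.21, -0.25, 0.0], [0.0, 0.0, 0.0, 0.0, 0.43, -0.49, 0.0], [0.0, 0.0, 0.0, 0.0, 0.66, -0.73, 0.0], [0.0, 0.0, 0.0, 0.0, 0.89, -0.96, 0.0], [0.0, 0.0, 0.0, 0.0, 0.89, -0.96, 0.0]]
0.5
[[0.0, 0.0, 0.0, 0.0, 0.24, -0.23, 0.0], [0.0, 0.0, 0.0, 0.0, 0.48, -0.45, 0.0], [0.0, 0.0, 0.0, 0.0, 0.72, -0.66, 0.0], [0.0, 0.0, 0.0, 0.0, 0.98, -0.87, 0.0], [0.0, 0.0, 0.0, 0.0, 0.98, -0.87, 0.0]]
0.6
[[0.0, 0.0, 0.0, 0.0, 0.26, -0.2, 0.0], [0.0, 0.0, 0.0, 0.0, 0.52, -0.4, 0.0], [0.0, 0.0, 0.0, 0.0, 0.79, -0.58, 0.0], [0.0, 0.0, 0.0, 0.0, 1.06, -0.76, 0.0], [0.0, 0.0, 0.0, 0.0, 1.06, -0.76, 0.0]]
0.7
[[0.0, 0.0, 0.0, 0.0, 0.28, -0.17, 0.0], [0.0, 0.0, 0.0, 0.0, 0.56, -0.34, 0.0], [0.0, 0.0, 0.0, 0.0, 0.84, -0.5, 0.0], [0.0, 0.0, 0.0, 0.0, 1.13, -0.66, 0.0], [0.0, 0.0, 0.0, 0.0, 1.13, -0.66, 0.0]]
0.7999999999999999
[[0.0, 0.0, 0.0, 0.0, 0.29, -0.15, 0.0], [0.0, 0.0, 0.0, 0.0, 0.59, -0.28, 0.0], [0.0, 0.0, 0.0, 0.0, 0.89, -0.42, 0.0], [0.0, 0.0, 0.0, 0.0, 1.19, -0.54, 0.0], [0.0, 0.0, 0.0, 0.0, 1.19, -0.54, 0.0]]
0.8999999999999999
[[0.0, 0.0, 0.0, 0.0, 0.31, -0.12, 0.0], [0.0, 0.0, 0.0, 0.0, 0.61, -0.22, 0.0], [0.0, 0.0, 0.0, 0.0, 0.92, -0.33, 0.0], [0.0, 0.0, 0.0, 0.0, 1.24, -0.42, 0.0], [0.0, 0.0, 0.0, 0.0, 1.24, -0.42, 0.0]]
0.9999999999999999
[[0.0, 0.0, 0.0, 0.0, 0.32, -0.08, 0.0], [0.0, 0.0, 0.0, 0.0, 0.63, -0.16, 0.0], [0.0, 0.0, 0.0, 0.0, 0.95, -0.23, 0.0], [0.0, 0.0, 0.0, 0.0, 1.27, -0.29, 0.0], [0.0, 0.0, 0.0, 0.0, 1.27, -0.29, 0.0]]
```

>>> carry_out --commands '[[[0,0,0,0,0.21,-0.25,0],[0,0,0,0,0.43,-0.49,0],[0,0,0,0,0.66,-0.73,0],[0,0,0,0,0.89,-0.96,0],[0,0,0,0,0.89,-0.96,0]]]'

```text
clock: 4.4
tool_pos: [0.5037, -0.0849, 0.1811]
eef_rot: [0.766, 0.643, -0.002, -0.001]
contact_force: [-6.3, 5.1, 1.1]
opening: 0.102
```

>>> carry_out --commands '[[[0,0,0,0,0.24,-0.23,0],[0,0,0,0,0.48,-0.45,0],[0,0,0,0,0.72,-0.66,0],[0,0,0,0,0.98,-0.87,0],[0,0,0,0,0.98,-0.87,0]]]'

```text
clock: 4.82
tool_pos: [0.5126, -0.0864, 0.1899]
eef_rot: [0.766, 0.643, -0.002, -0.002]
contact_force: [-9.5, 4.8, 4.6]
opening: 0.102
```

```bash
python3 - <<'E'
from h import *
json.dump(dict(p=list(pose(3,.6)[0]),q=list(tool(0).as_quat())),open('cmd.json','w'))
meas(3)
E
```

```text
t 4.82 bar box mm [  -6.  -134.5  195.9] th 0.587 rad 132.0 F box [-10.2   3.1   4.6] Ft(on tool,opening dir) -4.9 Fr(outward) 10.0 cmd-meas mm [ 2.2 -0.9  0. ] roterr [-0.006  0.001  0.   ] open 9.0
```

```bash
python3 - <<'E'
from h import *
pts=[]
for p in ([.4726,-.0795,.1258],[.4957,-.0835,.1715],[.5037,-.0849,.1811],[.5126,-.0864,.1899]):
    b=Rb.inv().apply(np.array(p)+[0,0,D]-[BX,BY,0]); pts.append(b[[0,2]]*1e3)
pts=np.array(pts);print(pts)
s=least_squares(lambda c:np.hypot(*(pts-c).T)-130.65,[78,94]);print(s.x,s.fun)
E
```

```text
[[-46.55657626 131.8       ]
 [-23.11286745 177.5       ]
 [-14.99129176 187.1       ]
 [ -5.96597074 195.9       ]]
[79.38522685 96.78608976] [ 0.0684443  -0.18699896 -0.02255401  0.14906013]
```

>>> carry_out --commands '[[[0,0,0,0,0.3,-0.3,0],[0,0,0,0,0.6,-0.6,0],[0,0,0,0,0.9,-0.82,0],[0,0,0,0,1.15,-1.0,0],[0,0,0,0,1.15,-1.0,0]]]'

```text
clock: 5.23
tool_pos: [0.5254, -0.0886, 0.2002]
eef_rot: [0.766, 0.643, -0.001, -0.001]
contact_force: [-6.9, 3.1, 3.4]
opening: 0.102
```

```bash
cat >> h.py <<'E'
DX,DZ=.0012,.0025
def bar(i,th,dz=0):
    return Rb.apply([DX+.078-.125*np.cos(th)+.038*np.sin(th),.135*(2-i),DZ+.094+.125*np.sin(th)+.038*np.cos(th)])+[BX,BY,dz]
def setc(i,th,tilt=0,**k):
    p,t=pose(i,th,tilt,**k); json.dump(dict(p=list(p),q=list(t.as_quat())),open('cmd.json','w'))
def ft(i,p,F,tilt=0):
    c=tool(tilt); b=Rb.inv().apply(np.array(p)-c.apply([0,0,D])-[BX,BY,0])-[DX,0,DZ]; F=Rb.inv().apply(F)
    phi=np.arctan2(b[2]-.094,.078-b[0])
    print('th',round(phi-.2951,3),'r',round(np.hypot(b[2]-.094,.078-b[0])*1e3,1),'Fbox',F.round(1),'Ft',round(F[0]*np.sin(phi)+F[2]*np.cos(phi),1),'Fr',round(-F[0]*np.cos(phi)+F[2]*np.sin(phi),1))
E
python3 - <<'E'
from h import *
from plant import r
setc(3,.7); s=r.get_state(); ft(3,s['tool_pos'],s['contact_force']); meas(3)
E
```

```text
th 0.694 r 131.3 Fbox [-7.3  1.8  3.4] Ft -4.2 Fr 6.9
t 5.23 bar box mm [   7.  -134.4  206.2] th 0.712 rad 132.7 F box [-7.3  1.8  3.4] Ft(on tool,opening dir) -4.3 Fr(outward) 6.8 cmd-meas mm [ 1.  -0.7 -0.1] roterr [-0.003  0.001 -0.   ] open 9.0
```

>>> carry_out --commands '[[[0,0,0,0,0.27,-0.24,0],[0,0,0,0,0.54,-0.44,0],[0,0,0,0,0.81,-0.6,0],[0,0,0,0,1.08,-0.76,0],[0,0,0,0,1.08,-0.76,0]]]'

```text
clock: 5.65
tool_pos: [0.5376, -0.0907, 0.2079]
eef_rot: [0.766, 0.643, 0.0, 0.0]
contact_force: [-4.0, 2.7, 2.1]
opening: 0.096
```

```bash
sed -i 's/^DX,DZ=.*/DX,DZ=.0007,.0035/' h.py
python3 - <<'E'
from h import *
from plant import r
setc(3,.8); s=r.get_state(); ft(3,s['tool_pos'],s['contact_force'])
E
```

```text
th 0.805 r 130.6 Fbox [-4.4  2.   2.1] Ft -2.9 Fr 3.9
```

Good. Next 0.9.

>>> carry_out --commands '[[[0,0,0,0,0.29,-0.17,0],[0,0,0,0,0.59,-0.31,0],[0,0,0,0,0.89,-0.45,0],[0,0,0,0,1.19,-0.57,0],[0,0,0,0,1.19,-0.57,0]]]'

```text
clock: 6.07
tool_pos: [0.5497, -0.0928, 0.2138]
eef_rot: [0.766, 0.643, 0.001, 0.0]
contact_force: [-4.7, 1.8, 3.8]
opening: 0.105
```

```bash
sed -i 's/^DX,DZ=.*/DX,DZ=.0007,.0038/' h.py
python3 - <<'E'
from h import *
from plant import r
setc(3,.9); s=r.get_state(); ft(3,s['tool_pos'],s['contact_force'])
E
```

```text
th 0.908 r 130.7 Fbox [-4.9  0.9  3.8] Ft -3.2 Fr 5.3
```

>>> carry_out --commands '[[[0,0,0,0,0.31,-0.14,0],[0,0,0,0,0.61,-0.26,0],[0,0,0,0,0.92,-0.37,0],[0,0,0,0,1.23,-0.47,0],[0,0,0,0,1.23,-0.47,0]]]'

```text
clock: 6.48
tool_pos: [0.5622, -0.0949, 0.2184]
eef_rot: [0.766, 0.643, 0.001, 0.001]
contact_force: [-3.8, 2.0, 3.2]
opening: 0.103
```

```bash
sed -i 's/^DX,DZ=.*/DX,DZ=.0006,.0043/' h.py
python3 - <<'E'
from h import *
from plant import r
setc(3,1.0); s=r.get_state(); ft(3,s['tool_pos'],s['contact_force'])
E
```

```text
th 1.01 r 130.7 Fbox [-4.1  1.3  3.2] Ft -3.2 Fr 4.2
```

>>> carry_out --commands '[[[0,0,0,0,0.32,-0.1,0],[0,0,0,0,0.63,-0.2,0],[0,0,0,0,0.95,-0.27,0],[0,0,0,0,1.27,-0.33,0],[0,0,0,0,1.27,-0.33,0]]]'

```text
clock: 6.9
tool_pos: [0.5749, -0.0972, 0.2216]
eef_rot: [0.766, 0.643, 0.001, 0.001]
contact_force: [-1.9, 2.1, 5.3]
opening: 0.102
```

```bash
sed -i 's/^DX,DZ=.*/DX,DZ=.0006,.0047/' h.py
python3 - <<'E'
from h import *
from plant import r
setc(3,1.1); s=r.get_state(); ft(3,s['tool_pos'],s['contact_force'])
T=[1.15,1.2,1.2,1.2]
rows([pose(3,t) for t in T],0,save=False)
E
```

```text
th 1.112 r 130.7 Fbox [-2.3  1.7  5.3] Ft -1.4 Fr 5.6
[[0.0, 0.0, 0.0, 0.0, 0.65, -0.1, 0.0], [0.0, 0.0, 0.0, 0.0, 1.3, -0.16, 0.0], [0.0, 0.0, 0.0, 0.0, 1.3, -0.16, 0.0], [0.0, 0.0, 0.0, 0.0, 1.3, -0.16, 0.0]]
```

>>> carry_out --commands '[[[0,0,0,0,0.65,-0.14,0],[0,0,0,0,1.3,-0.21,0],[0,0,0,0,1.3,-0.21,0]]]'

```text
clock: 7.15
tool_pos: [0.5883, -0.0995, 0.2235]
eef_rot: [0.766, 0.643, 0.001, 0.001]
contact_force: [-1.4, 1.5, 2.8]
opening: 0.1
```

```bash
sed -i 's/^DX,DZ=.*/D=.0112\nDX,DZ=.0006,0/' h.py
python3 - <<'E'
from h import *
from plant import r
setc(3,1.2); s=r.get_state(); meas(3); ft(3,s['tool_pos'],s['contact_force']);print(s['q'])
rows([pose(3,1.2+.05*k,.03*k) for k in range(1,9)]+[pose(3,1.6,.24)]*2,0,save=False)
setc(3,1.6,.24)
rows([pose(3,1.6+.05*k,.24+.01*k) for k in range(1,5)],0,save=False)
E
```

```text
t 7.15 bar box mm [  70.8 -134.3  234.7] th 1.225 rad 140.9 F box [-1.7  1.2  2.8] Ft(on tool,opening dir) -1.5 Fr(outward) 2.9 cmd-meas mm [ -2.2  -0.3 -10.4] roterr [ 0.003 -0.001 -0.001] open 8.8
th 1.221 r 140.9 Fbox [-1.7  1.2  2.8] Ft -1.5 Fr 2.9
[ 0.34130474  0.70272209 -0.4401371   1.6749602   0.37650355  0.84540064
 -0.43342506]
[[0.03, 0.0, 0.0, 0.0, 0.62, -0.03, 0.0], [0.06, 0.0, 0.0, 0.0, 1.24, -0.04, 0.0], [0.09, 0.0, 0.0, 0.0, 1.86, -0.01, 0.0], [0.12, 0.0, 0.0, 0.0, 2.47, 0.06, 0.0], [0.15, 0.0, 0.0, 0.0, 3.09, 0.15, 0.0], [0.18, 0.0, 0.0, 0.0, 3.69, 0.27, 0.0], [0.21, 0.0, 0.0, 0.0, 4.29, 0.43, 0.0], [0.24, 0.0, 0.0, 0.0, 4.88, 0.61, 0.0], [0.24, 0.0, 0.0, 0.0, 4.88, 0.61, 0.0], [0.24, 0.0, 0.0, 0.0, 4.88, 0.61, 0.0]]
[[0.01, 0.0, 0.0, 0.0, 0.64, 0.07, 0.0], [0.02, 0.0, 0.0, 0.0, 1.27, 0.17, 0.0], [0.03, 0.0, 0.0, 0.0, 1.9, 0.31, 0.0], [0.04, 0.0, 0.0, 0.0, 2.52, 0.48, 0.0]]
```

```bash
python3 - <<'E'
from h import *
from plant import r
for n in("scene","wrist"):
    d=r.snapshot(n); cv2.imwrite(f"pics/{n}3.png",d["pixels"][:,:,::-1])
a=cv2.imread("pics/scene3.png")[80:260,110:310]; cv2.imwrite("pics/scene3z.png",cv2.resize(a,None,fx=3.3,fy=3.3,interpolation=cv2.INTER_CUBIC))
E
```

```text
(no output)
```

View pics/scene3z.png

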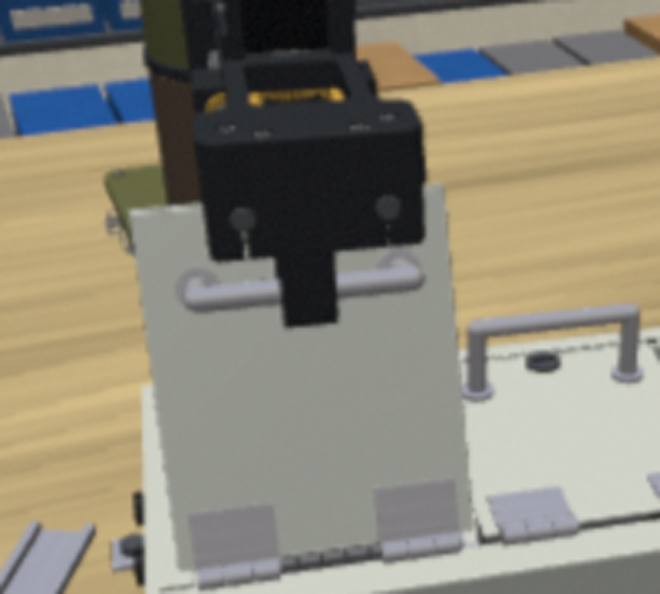

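View pics/wrist3.png

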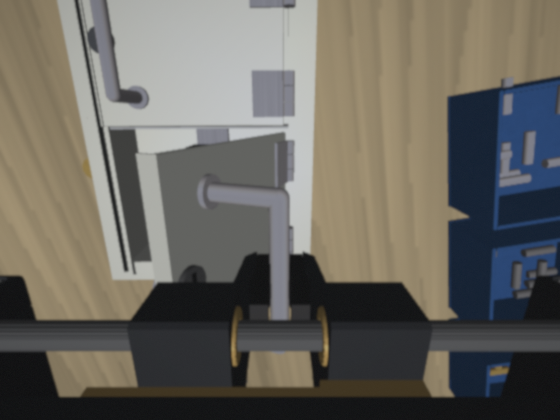

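```bash
sed -i 's/^D=.0112/D=.004/;s/^DX,DZ=.*/DX,DZ=.0006,.0032/' h.py
python3 - <<'E'
from h import *
setc(3,1.2); meas(3)
rows([pose(3,1.2+.05*k,.03*k) for k in range(1,9)]+[pose(3,1.6,.24)]*2,0,save=False)
setc(3,1.6,.24)
rows([pose(3,1.6+.05*k,.24+.01*k) for k in range(1,5)],0,save=False)
E
```

```text
t 7.25 bar box mm [  69.7 -134.3  227.4] th 1.214 rad 133.7 F box [-1.8  3.1  2.9] Ft(on tool,opening dir) -1.6 Fr(outward) 3.0 cmd-meas mm [-1.1 -0.5  0. ] roterr [ 0.002 -0.001 -0.   ] open 9.3
[[0.03, 0.0, 0.0, 0.0, 0.64, -0.03, 0.0], [0.06, 0.0, 0.0, 0.0, 1.28, -0.03, 0.0], [0.09, 0.0, 0.0, 0.0, 1.92, 0.0, 0.0], [0.12, 0.0, 0.0, 0.0, 2.56, 0.06, 0.0], [0.15, 0.0, 0.0, 0.0, 3.19, 0.16, 0.0], [0.18, 0.0, 0.0, 0.0, 3.82, 0.28, 0.0], [0.21, 0.0, 0.0, 0.0, 4.44, 0.44, 0.0], [0.24, 0.0, 0.0, 0.0, 5.06, 0.63, 0.0], [0.24, 0.0, 0.0, 0.0, 5.06, 0.63, 0.0], [0.24, 0.0, 0.0, 0.0, 5.06, 0.63, 0.0]]
[[0.01, 0.0, 0.0, 0.0, 0.65, 0.07, 0.0], [0.02, 0.0, 0.0, 0.0, 1.29, 0.17, 0.0], [0.03, 0.0, 0.0, 0.0, 1.92, 0.31, 0.0], [0.04, 0.0, 0.0, 0.0, 2.55, 0.48, 0.0]]
```

>>> carry_out --commands '[[[0.03,0,0,0,0.64,-0.03,0],[0.06,0,0,0,1.28,-0.03,0],[0.09,0,0,0,1.92,0,0],[0.12,0,0,0,2.56,0.06,0],[0.15,0,0,0,3.19,0.16,0],[0.18,0,0,0,3.82,0.28,0],[0.21,0,0,0,4.44,0.44,0],[0.24,0,0,0,5.06,0.63,0],[0.24,0,0,0,5.06,0.63,0]]]'

```text
clock: 8.0
tool_pos: [0.6386, -0.1084, 0.2161]
eef_rot: [0.761, 0.638, -0.076, -0.091]
contact_force: [1.9, 1.6, 2.8]
opening: 0.1
```

```bash
python3 - <<'E'
from h import *
from plant import r
meas(3);
d=r.snapshot("scene"); cv2.imwrite(f"pics/s4.png",d["pixels"][80:260,60:360,::-1])
E
```

```text
t 8.0 bar box mm [ 122.9 -134.4  220. ] th 1.618 rad 133.7 F box [1.6 1.9 2.8] Ft(on tool,opening dir) 0.6 Fr(outward) 3.1 cmd-meas mm [-2.8 -0.1  1.1] roterr [ 0.003 -0.001 -0.001] open 8.8
```

View pics/s4.png

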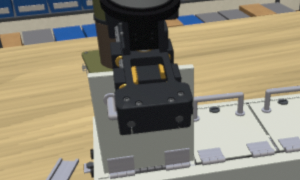

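>>> carry_out --commands '[[[0.01,0,0,0,0.65,0.07,0],[0.02,0,0,0,1.29,0.17,0],[0.03,0,0,0,1.92,0.31,0],[0.04,0,0,0,2.55,0.48,0],[0.04,0,0,0,2.55,0.48,0]]]'

```text
clock: 8.47
tool_pos: [0.6604, -0.1124, 0.2055]
eef_rot: [0.759, 0.637, -0.089, -0.106]
contact_force: [1.9, 1.8, 0.2]
opening: 0.1
```

```bash
python3 - <<'E'
from h import *
setc(3,1.8,.28)
meas(3);
p,t=pose(3,1.8,.28)
up=lambda a,b:(p+Rb.apply([b,0,a]),t)
rows([up(0,0),up(0,0),up(0,0),up(.03,.004),up(.06,.01),up(.09,.01),up(.11,.0),up(.11,0)],2.0)
A=up(.11,0);B=pose(2,0,0,.13)
I=interp(A,B,8);rows(I+[B],4)
E
```

```text
t 8.47 bar box mm [ 145.2 -134.5  209.3] th 1.803 rad 133.5 F box [1.5 2.1 0.2] Ft(on tool,opening dir) 1.3 Fr(outward) 0.9 cmd-meas mm [-1.3 -0.3  1. ] roterr [ 0.002 -0.    -0.001] open 8.8
[[0.0, 0.0, 0.0, 0.0, 0.0, 0.0, 2.0], [0.0, 0.0, 0.0, 0.0, 0.0, 0.0, 2.0], [0.0, 0.0, 0.0, 0.0, 0.0, 0.0, 2.0], [0.0, 0.0, 0.0, 0.0, -0.44, -2.99, 2.0], [0.0, 0.0, 0.0, 0.0, -0.7, -6.04, 2.0], [0.0, 0.0, 0.0, 0.0, -1.53, -8.93, 2.0], [0.0, 0.0, 0.0, 0.0, -3.04, -10.57, 2.0], [0.0, 0.0, 0.0, 0.0, -3.04, -10.57, 2.0]]
[[-0.035, 0.0, 0.0, 1.69, -2.08, 1.32, 4.0], [-0.07, 0.0, 0.0, 3.38, -4.17, 2.63, 4.0], [-0.105, 0.0, 0.0, 5.06, -6.25, 3.95, 4.0], [-0.14, 0.0, 0.0, 6.75, -8.33, 5.27, 4.0], [-0.175, 0.0, 0.0, 8.44, -10.42, 6.59, 4.0], [-0.21, 0.0, 0.0, 10.12, -12.5, 7.9, 4.0], [-0.245, 0.0, 0.0, 11.81, -14.58, 9.22, 4.0], [-0.28, 0.0, 0.0, 13.5, -16.67, 10.54, 4.0], [-0.28, 0.0, 0.0, 13.5, -16.67, 10.54, 4.0]]
```

>>> carry_out --commands '[[[0,0,0,0,0,0,2.0],[0,0,0,0,0,0,2.0],[0,0,0,0,0,0,2.0],[0,0,0,0,0,-3,2.0],[0,0,0,0,0,-6,2.0],[0,0,0,0,-0.5,-9,2.0],[0,0,0,0,-2,-11,2.0],[0,0,0,0,-3.04,-11,2.0],[0,0,0,0,-3.04,-11,2.0]]]'

```text
clock: 9.22
tool_pos: [0.66, -0.1132, 0.3232]
eef_rot: [0.759, 0.637, -0.089, -0.105]
contact_force: [1.4, 1.1, -0.3]
opening: 0.225
```

```bash
python3 - <<'E'
from h import *
from plant import r
rows([(load()[0],load()[1])],2)
setc(3,1.8,.28); p,t=load(); p=p+t.apply([0,-.0304,-.11]); json.dump(dict(p=list(p),q=list(t.as_quat())),open('cmd.json','w'))
s=r.get_state(); print(p-s['tool_pos'],s['contact_force'])
d=r.snapshot("scene"); cv2.imwrite(f"pics/s5.png",d["pixels"][:,:,::-1])
D=.010; import h; h.D=.008
A=load();B=pose(2,0,0,.12)
# ignore DX/DZ for door at shut
B=(B[0]-Rb.apply([DX,0,DZ]),B[1])
I=interp(A,B,8);rows(I+[B]*2,4)
E
```

```text
[[0.0, 0.0, 0.0, 0.0, 0.0, 0.0, 2.0]]
[ 0.0003277   0.00035912 -0.00258475] [ 1.42941425  1.05785948 -0.28268669]
[[-0.035, 0.0, 0.0, 1.69, -2.03, 1.58, 4.0], [-0.07, 0.0, 0.0, 3.38, -4.06, 3.16, 4.0], [-0.105, 0.0, 0.0, 5.06, -6.09, 4.74, 4.0], [-0.14, 0.0, 0.0, 6.75, -8.12, 6.32, 4.0], [-0.175, 0.0, 0.0, 8.44, -10.16, 7.9, 4.0], [-0.21, 0.0, 0.0, 10.12, -12.19, 9.48, 4.0], [-0.245, 0.0, 0.0, 11.81, -14.22, 11.06, 4.0], [-0.28, 0.0, 0.0, 13.5, -16.25, 12.64, 4.0], [-0.28, 0.0, 0.0, 13.5, -16.25, 12.64, 4.0], [-0.28, 0.0, 0.0, 13.5, -16.25, 12.64, 4.0]]
```

View pics/s5.png

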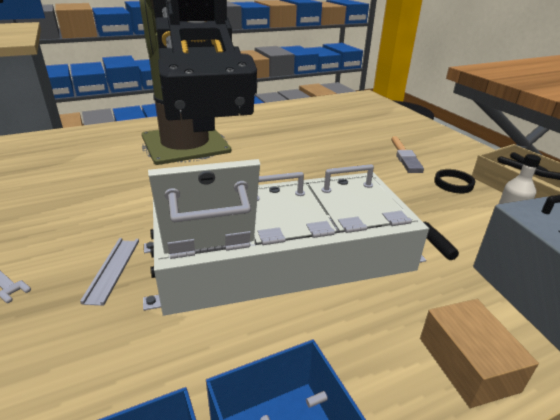

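>>> carry_out --commands '[[[-0.035,0,0,1.69,-2.03,1.58,4.0],[-0.07,0,0,3.38,-4.06,3.16,4.0],[-0.105,0,0,5.06,-6.09,4.74,4.0],[-0.14,0,0,6.75,-8.12,6.32,4.0],[-0.175,0,0,8.44,-10.16,7.9,4.0],[-0.21,0,0,10.12,-12.19,9.48,4.0],[-0.245,0,0,11.81,-14.22,11.06,4.0],[-0.28,0,0,13.5,-16.25,12.64,4.0],[-0.28,0,0,13.5,-16.25,12.64,4.0],[-0.28,0,0,13.5,-16.25,12.64,4.0]]]'

```text
clock: 10.1
tool_pos: [0.4933, 0.0541, 0.2427]
eef_rot: [0.765, 0.645, -0.002, -0.001]
contact_force: [0.7, -0.7, -0.2]
opening: 0.456
```

```bash
python3 - <<'E'
from h import *
from plant import r
meas(2)
d=r.snapshot("wrist"); cv2.imwrite("pics/w6.png",d["pixels"][:,:,::-1])
E
```

```text
t 10.1 bar box mm [-49.2   0.6 246.7] th 0.581 rad 198.7 F box [ 0.8 -0.6 -0.2] Ft(on tool,opening dir) 0.5 Fr(outward) -0.7 cmd-meas mm [ 2.1 -1.   1.3] roterr [-0.004  0.002  0.004] open 40.1
```

View pics/w6.png

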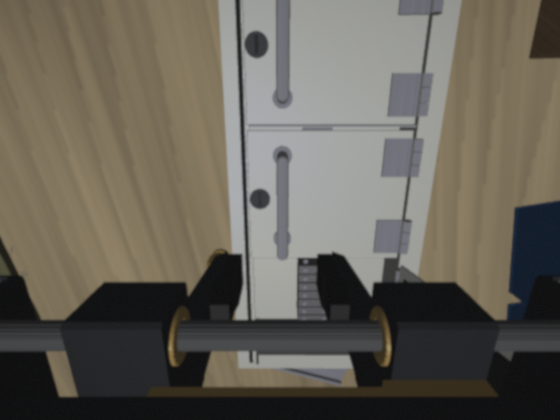

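>>> carry_out --commands '[[[0,0,0,0,0,0,4.0],[0,0,0,0,0,3,4.0],[0,0,0,0,0,6,4.0],[0,0,0,0,0,9,4.0],[0,0,0,0,0,11,4.0],[0,0,0,0,0,12,4.0],[0,0,0,0,0,12,4.0],[0,0,0,0,0,12,0],[0,0,0,0,0,12,0],[0,0,0,0,0,12,0]]]'

```text
clock: 10.98
tool_pos: [0.4969, 0.0533, 0.1245]
eef_rot: [0.766, 0.643, 0.001, 0.001]
contact_force: [0.2, -0.0, 0.2]
opening: 0.255
```

>>> carry_out --commands '[[[0,0,0,0,0,0,0],[0,0,0,0,0,0,0],[0,0,0,0,0,0,0]]]'

```text
clock: 11.23
tool_pos: [0.4953, 0.0535, 0.1243]
eef_rot: [0.766, 0.643, -0.0, 0.0]
contact_force: [-1.9, 0.7, 5.0]
opening: 0.099
```

```bash
python3 - <<'E'
from h import *
import h
h.D=.008; h.DX=0;h.DZ=0
setc(2,0); meas(2)
def sh(th): h.DX=.0008*min(th/.6,1); h.DZ=.0045*min(th/.8,1); return pose(2,th)
rows([sh(t) for t in (.06,.12,.18,.24,.3,.35,.4,.4)],0)
E
```

```text
t 11.23 bar box mm [-47.2   0.4 132.3] th 0.002 rad 130.9 F box [-2.   0.4  5. ] Ft(on tool,opening dir) 4.2 Fr(outward) 3.4 cmd-meas mm [ 0.1 -0.4 -0.3] roterr [-0.  0. -0.] open 8.8
[[0.0, 0.0, 0.0, 0.0, 0.26, -0.78, 0.0], [0.0, 0.0, 0.0, 0.0, 0.56, -1.54, 0.0], [0.0, 0.0, 0.0, 0.0, 0.91, -2.28, 0.0], [0.0, 0.0, 0.0, 0.0, 1.29, -3.0, 0.0], [0.0, 0.0, 0.0, 0.0, 1.72, -3.69, 0.0], [0.0, 0.0, 0.0, 0.0, 2.11, -4.25, 0.0], [0.0, 0.0, 0.0, 0.0, 2.52, -4.79, 0.0], [0.0, 0.0, 0.0, 0.0, 2.52, -4.79, 0.0]]
```

>>> carry_out --commands '[[[0,0,0,0,0.26,-0.78,0],[0,0,0,0,0.56,-1.54,0],[0,0,0,0,0.91,-2.28,0],[0,0,0,0,1.29,-3,0],[0,0,0,0,1.72,-3.69,0],[0,0,0,0,2.11,-4.25,0],[0,0,0,0,2.52,-4.79,0],[0,0,0,0,2.52,-4.79,0]]]'

```text
clock: 11.9
tool_pos: [0.5199, 0.0493, 0.1721]
eef_rot: [0.766, 0.643, -0.001, -0.0]
contact_force: [-4.8, 2.1, -1.4]
opening: 0.101
```

```bash
python3 - <<'E'
from h import *
import h
from plant import r
h.D=.008
s=r.get_state(); h.DX,h.DZ=.0004,.0022; ft(2,s['tool_pos'],s['contact_force']); meas(2)
def sh(th): h.DX=.0008*min(th/.6,1); h.DZ=.0045*min(th/.8,1); return pose(2,th)
for a in np.arange(.4,1.15,.1):
    p,t=sh(a); json.dump(dict(p=list(p),q=list(t.as_quat())),open('cmd.json','w'))
    print(a);rows([sh(a+d) for d in (.025,.05,.075,.1)],0,save=False)
p,t=sh(.4); json.dump(dict(p=list(p),q=list(t.as_quat())),open('cmd.json','w'))
E
```

```text
th 0.4 r 131.0 Fbox [-5.1  1.3 -1.4] Ft -4.3 Fr 3.0
t 11.9 bar box mm [-22.2   0.5 180.1] th 0.415 rad 132.1 F box [-5.1  1.3 -1.4] Ft(on tool,opening dir) -4.3 Fr(outward) 2.9 cmd-meas mm [ 0.3 -0.5 -0.2] roterr [-0.002  0.    -0.   ] open 8.9
0.4
[[0.0, 0.0, 0.0, 0.0, 0.22, -0.26, 0.0], [0.0, 0.0, 0.0, 0.0, 0.44, -0.52, 0.0], [0.0, 0.0, 0.0, 0.0, 0.67, -0.77, 0.0], [0.0, 0.0, 0.0, 0.0, 0.9, -1.02, 0.0]]
0.5
[[0.0, 0.0, 0.0, 0.0, 0.24, -0.24, 0.0], [0.0, 0.0, 0.0, 0.0, 0.48, -0.47, 0.0], [0.0, 0.0, 0.0, 0.0, 0.73, -0.7, 0.0], [0.0, 0.0, 0.0, 0.0, 0.99, -0.92, 0.0]]
0.6
[[0.0, 0.0, 0.0, 0.0, 0.26, -0.22, 0.0], [0.0, 0.0, 0.0, 0.0, 0.52, -0.42, 0.0], [0.0, 0.0, 0.0, 0.0, 0.79, -0.63, 0.0], [0.0, 0.0, 0.0, 0.0, 1.06, -0.82, 0.0]]
0.7
[[0.0, 0.0, 0.0, 0.0, 0.28, -0.19, 0.0], [0.0, 0.0, 0.0, 0.0, 0.56, -0.37, 0.0], [0.0, 0.0, 0.0, 0.0, 0.84, -0.54, 0.0], [0.0, 0.0, 0.0, 0.0, 1.13, -0.71, 0.0]]
0.7999999999999999
[[0.0, 0.0, 0.0, 0.0, 0.29, -0.15, 0.0], [0.0, 0.0, 0.0, 0.0, 0.59, -0.28, 0.0], [0.0, 0.0, 0.0, 0.0, 0.89, -0.42, 0.0], [0.0, 0.0, 0.0, 0.0, 1.19, -0.54, 0.0]]
0.8999999999999999
[[0.0, 0.0, 0.0, 0.0, 0.31, -0.12, 0.0], [0.0, 0.0, 0.0, 0.0, 0.61, -0.22, 0.0], [0.0, 0.0, 0.0, 0.0, 0.92, -0.33, 0.0], [0.0, 0.0, 0.0, 0.0, 1.24, -0.42, 0.0]]
0.9999999999999999
[[0.0, 0.0, 0.0, 0.0, 0.32, -0.08, 0.0], [0.0, 0.0, 0.0, 0.0, 0.63, -0.16, 0.0], [0.0, 0.0, 0.0, 0.0, 0.95, -0.23, 0.0], [0.0, 0.0, 0.0, 0.0, 1.27, -0.29, 0.0]]
1.0999999999999999
[[0.0, 0.0, 0.0, 0.0, 0.32, -0.05, 0.0], [0.0, 0.0, 0.0, 0.0, 0.65, -0.1, 0.0], [0.0, 0.0, 0.0, 0.0, 0.97, -0.13, 0.0], [0.0, 0.0, 0.0, 0.0, 1.3, -0.16, 0.0]]
```

>>> carry_out --commands '[[[0,0,0,0,0.22,-0.26,0],[0,0,0,0,0.44,-0.52,0],[0,0,0,0,0.67,-0.77,0],[0,0,0,0,0.9,-1.02,0],[0,0,0,0,0.9,-1.02,0]]]'

```text
clock: 12.32
tool_pos: [0.5286, 0.0478, 0.182]
eef_rot: [0.766, 0.643, -0.001, -0.001]
contact_force: [-5.6, 2.4, 0.1]
opening: 0.101
```

```bash
cat > f.py <<'E'
from h import *
import h,sys
from plant import r
i=int(sys.argv[1]);c=float(sys.argv[2])
h.D=.008; h.DX=.0008*min(c/.6,1); h.DZ=.0045*min(c/.8,1)
s=r.get_state(); ft(i,s['tool_pos'],s['contact_force'])
E
python3 f.py 2 .5
```

```text
th 0.497 r 131.0 Fbox [-5.9  1.4  0.1] Ft -4.1 Fr 4.2
```

>>> carry_out --commands '[[[0,0,0,0,0.24,-0.24,0],[0,0,0,0,0.48,-0.47,0],[0,0,0,0,0.73,-0.7,0],[0,0,0,0,0.99,-0.92,0],[0,0,0,0,0.99,-0.92,0]]]'

```text
clock: 12.73
tool_pos: [0.5384, 0.0461, 0.1913]
eef_rot: [0.766, 0.643, -0.001, -0.001]
contact_force: [-4.7, 1.2, 1.3]
opening: 0.103
```

```bash
python3 f.py 2 .6
```

```text
th 0.597 r 131.0 Fbox [-4.8  0.3  1.3] Ft -2.9 Fr 4.1
```

>>> carry_out --commands '[[[0,0,0,0,0.26,-0.22,0],[0,0,0,0,0.52,-0.42,0],[0,0,0,0,0.79,-0.63,0],[0,0,0,0,1.06,-0.82,0],[0,0,0,0,1.06,-0.82,0]]]'

```text
clock: 13.15
tool_pos: [0.5492, 0.0443, 0.1996]
eef_rot: [0.766, 0.643, -0.0, -0.0]
contact_force: [-4.9, 2.9, 2.2]
opening: 0.1
```

```bash
python3 f.py 2 .7
```

```text
th 0.699 r 130.8 Fbox [-5.3  2.1  2.2] Ft -3.3 Fr 4.8
```

>>> carry_out --commands '[[[0,0,0,0,0.28,-0.19,0],[0,0,0,0,0.56,-0.37,0],[0,0,0,0,0.84,-0.54,0],[0,0,0,0,1.13,-0.71,0],[0,0,0,0,1.13,-0.71,0]]]'

```text
clock: 13.57
tool_pos: [0.5609, 0.0423, 0.2068]
eef_rot: [0.766, 0.643, 0.0, -0.0]
contact_force: [-4.7, 2.3, 2.9]
opening: 0.1
```

```bash
python3 f.py 2 .8
```

```text
th 0.803 r 130.6 Fbox [-5.   1.4  2.9] Ft -3.1 Fr 4.8
```

>>> carry_out --commands '[[[0,0,0,0,0.29,-0.15,0],[0,0,0,0,0.59,-0.29,0],[0,0,0,0,0.89,-0.43,0],[0,0,0,0,1.19,-0.56,0],[0,0,0,0,1.19,-0.56,0]]]'

```text
clock: 13.98
tool_pos: [0.5728, 0.0403, 0.2126]
eef_rot: [0.766, 0.643, 0.0, 0.0]
contact_force: [-4.6, 1.6, 4.2]
opening: 0.101
```

```bash
python3 f.py 2 .9
```

```text
th 0.905 r 130.9 Fbox [-4.8  0.8  4.2] Ft -3.0 Fr 5.6
```

>>> carry_out --commands '[[[0,0,0,0,0.31,-0.14,0],[0,0,0,0,0.61,-0.26,0],[0,0,0,0,0.92,-0.37,0],[0,0,0,0,1.24,-0.46,0],[0,0,0,0,1.24,-0.46,0]]]'

```text
clock: 14.4
tool_pos: [0.5854, 0.0381, 0.2172]
eef_rot: [0.766, 0.643, 0.001, 0.0]
contact_force: [-3.4, 2.7, 5.6]
opening: 0.107
```

```bash
python3 f.py 2 1.0
```

```text
th 1.01 r 131.3 Fbox [-3.8  2.   5.6] Ft -2.2 Fr 6.4
```

>>> carry_out --commands '[[[0,0,0,0,0.32,-0.11,0],[0,0,0,0,0.63,-0.2,0],[0,0,0,0,0.95,-0.27,0],[0,0,0,0,1.27,-0.33,0],[0,0,0,0,1.27,-0.33,0]]]'

```text
clock: 14.82
tool_pos: [0.5985, 0.0358, 0.2204]
eef_rot: [0.766, 0.643, 0.001, 0.001]
contact_force: [-3.4, 2.0, 4.9]
opening: 0.104
```

```bash
python3 f.py 2 1.1
```

```text
th 1.114 r 131.6 Fbox [-3.7  1.4  4.9] Ft -2.8 Fr 5.5
```

>>> carry_out --commands '[[[0,0,0,0,0.32,-0.09,0],[0,0,0,0,0.65,-0.14,0],[0,0,0,0,0.97,-0.18,0],[0,0,0,0,1.3,-0.21,0],[0,0,0,0,1.3,-0.21,0]]]'

```text
clock: 15.23
tool_pos: [0.6113, 0.0335, 0.222]
eef_rot: [0.766, 0.643, 0.001, 0.0]
contact_force: [-1.8, 3.7, 2.8]
opening: 0.1
```

```bash
python3 f.py 2 1.2; python3 - <<'E'
from h import *
from plant import r
import h
s=r.get_state();print(bar(2,1.2)+[0,0,-D],s['tool_pos'])
E
```

```text
th 1.213 r 131.8 Fbox [-2.4  3.3  2.8] Ft -2.2 Fr 3.0
[0.60938982 0.03312956 0.22347448] [0.61130379 0.03353613 0.22204768]
```

>>> carry_out --commands '[[[0.03,0,0,0,0.64,-0.03,0],[0.06,0,0,0,1.28,-0.03,0],[0.09,0,0,0,1.92,0,0],[0.12,0,0,0,2.56,0.06,0],[0.15,0,0,0,3.19,0.16,0],[0.18,0,0,0,3.82,0.28,0],[0.21,0,0,0,4.44,0.44,0],[0.24,0,0,0,5.06,0.63,0],[0.24,0,0,0,5.06,0.63,0]]]'

```text
clock: 15.98
tool_pos: [0.6627, 0.0244, 0.2145]
eef_rot: [0.761, 0.638, -0.075, -0.091]
contact_force: [1.4, 3.6, 1.8]
opening: 0.103
```

>>> carry_out --commands '[[[0.01,0,0,0,0.65,0.07,0],[0.02,0,0,0,1.29,0.17,0],[0.03,0,0,0,1.92,0.31,0],[0.04,0,0,0,2.55,0.48,0],[0.04,0,0,0,2.55,0.48,0]]]'

```text
clock: 16.4
tool_pos: [0.6849, 0.0204, 0.2037]
eef_rot: [0.759, 0.636, -0.088, -0.106]
contact_force: [2.0, 4.0, 0.6]
opening: 0.104
```

>>> carry_out --commands '[[[0,0,0,0,0,0,2.0],[0,0,0,0,0,0,2.0],[0,0,0,0,0,0,2.0],[0,0,0,0,0,-3,2.0],[0,0,0,0,0,-6,2.0],[0,0,0,0,-0.5,-9,2.0],[0,0,0,0,-2,-11,2.0],[0,0,0,0,-3.04,-11,2.0],[0,0,0,0,-3.04,-11,2.0]]]'

```text
clock: 17.15
tool_pos: [0.6839, 0.02, 0.3219]
eef_rot: [0.759, 0.637, -0.089, -0.105]
contact_force: [0.7, 0.3, 0.6]
opening: 0.226
```

```bash
python3 - <<'E'
from h import *
from plant import r
import h
s=r.get_state(); print(s['tool_pos'],s['contact_force'])
d=r.snapshot("scene"); cv2.imwrite(f"pics/s7.png",d["pixels"][:,:,::-1])
h.D=.008;h.DX=h.DZ=0
json.dump(dict(p=list(s['tool_pos']),q=list(tool(.28).as_quat())),open('cmd.json','w'))
A=load();B=pose(1,0,0,.12)
I=interp(A,B,8);rows(I+[B]*2,4)
E
```

```text
[0.68386875 0.01999596 0.32194367] [0.67179092 0.34007162 0.64142074]
[[-0.035, 0.0, 0.0, 1.69, -2.03, 1.6, 4.0], [-0.07, 0.0, 0.0, 3.38, -4.06, 3.19, 4.0], [-0.105, 0.0, 0.0, 5.07, -6.09, 4.79, 4.0], [-0.14, 0.0, 0.0, 6.75, -8.12, 6.39, 4.0], [-0.175, 0.0, 0.0, 8.44, -10.15, 7.99, 4.0], [-0.21, 0.0, 0.0, 10.13, -12.18, 9.58, 4.0], [-0.245, 0.0, 0.0, 11.82, -14.21, 11.18, 4.0], [-0.28, 0.0, 0.0, 13.51, -16.24, 12.78, 4.0], [-0.28, 0.0, 0.0, 13.51, -16.24, 12.78, 4.0], [-0.28, 0.0, 0.0, 13.51, -16.24, 12.78, 4.0]]
```

View pics/s7.png

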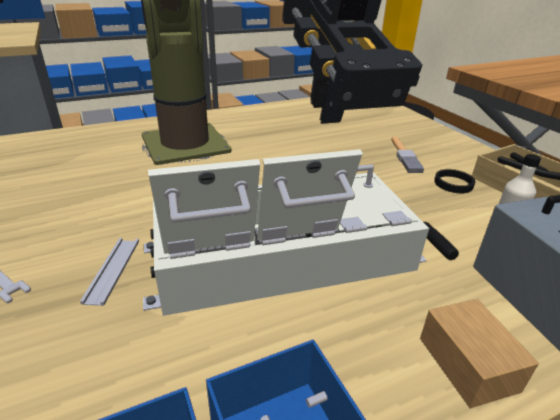

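Doors 3 (hinge left) and 2 both stand open, leaning past upright. Now door 1.

>>> carry_out --commands '[[[-0.035,0,0,1.69,-2.03,1.6,4.0],[-0.07,0,0,3.38,-4.06,3.19,4.0],[-0.105,0,0,5.07,-6.09,4.79,4.0],[-0.14,0,0,6.75,-8.12,6.39,4.0],[-0.175,0,0,8.44,-10.15,7.99,4.0],[-0.21,0,0,10.13,-12.18,9.58,4.0],[-0.245,0,0,11.82,-14.21,11.18,4.0],[-0.28,0,0,13.51,-16.24,12.78,4.0],[-0.28,0,0,13.51,-16.24,12.78,4.0],[-0.28,0,0,13.51,-16.24,12.78,4.0]]]'

```text
clock: 18.03
tool_pos: [0.5169, 0.1873, 0.2399]
eef_rot: [0.764, 0.645, -0.002, -0.0]
contact_force: [0.3, -0.4, 0.7]
opening: 0.453
```

```bash
python3 - <<'E'
from h import *
from plant import r
meas(1)
d=r.snapshot("wrist"); cv2.imwrite("pics/w8.png",d["pixels"][:,:,::-1])
E
```

```text
t 18.03 bar box mm [-49.  135.9 243.9] th 0.573 rad 196.5 F box [ 0.4 -0.3  0.7] Ft(on tool,opening dir) 0.7 Fr(outward) 0.3 cmd-meas mm [ 1.8 -1.2  4.1] roterr [-0.003  0.002  0.005] open 39.9
```

View pics/w8.png

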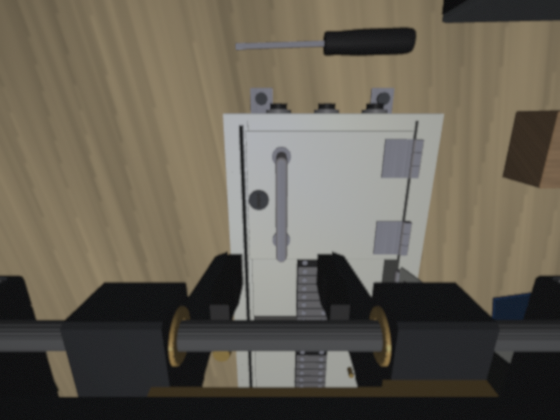

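>>> carry_out --commands '[[[0,0,0,0,0,0,4.0],[0,0,0,0,0,3,4.0],[0,0,0,0,0,6,4.0],[0,0,0,0,0,9,4.0],[0,0,0,0,0,11,4.0],[0,0,0,0,0,11.7,4.0],[0,0,0,0,0,11.7,4.0],[0,0,0,0,0,11.7,0],[0,0,0,0,0,11.7,0],[0,0,0,0,0,11.7,0]]]'

```text
clock: 18.92
tool_pos: [0.5203, 0.1868, 0.1254]
eef_rot: [0.766, 0.643, 0.001, 0.0]
contact_force: [-0.5, -0.4, 0.0]
opening: 0.252
```

>>> carry_out --commands '[[[0,0,0,0,0,0,0],[0,0,0,0,0,0,0],[0,0,0,0,0,0,0]]]'

```text
clock: 19.17
tool_pos: [0.5181, 0.187, 0.1249]
eef_rot: [0.766, 0.643, -0.0, -0.0]
contact_force: [-3.9, 0.2, 5.1]
opening: 0.103
```

>>> carry_out --commands '[[[0,0,0,0,0.26,-0.78,0],[0,0,0,0,0.56,-1.54,0],[0,0,0,0,0.91,-2.28,0],[0,0,0,0,1.29,-3,0],[0,0,0,0,1.72,-3.69,0],[0,0,0,0,2.11,-4.25,0],[0,0,0,0,2.52,-4.79,0],[0,0,0,0,2.52,-4.79,0]]]'

```text
clock: 19.83
tool_pos: [0.5433, 0.1826, 0.1734]
eef_rot: [0.766, 0.643, -0.0, -0.001]
contact_force: [-6.0, 1.9, 0.3]
opening: 0.101
```

```bash
python3 f.py 1 .4
```

```text
th 0.407 r 131.9 Fbox [-6.2  0.8  0.3] Ft -3.8 Fr 4.9
```

>>> carry_out --commands '[[[0,0,0,0,0.22,-0.26,0],[0,0,0,0,0.44,-0.52,0],[0,0,0,0,0.67,-0.77,0],[0,0,0,0,0.9,-1.02,0],[0,0,0,0,0.9,-1.02,0]]]'

```text
clock: 20.25
tool_pos: [0.5519, 0.1811, 0.1832]
eef_rot: [0.766, 0.643, -0.0, -0.001]
contact_force: [-5.5, 2.7, 0.7]
opening: 0.104
```

```bash
python3 f.py 1 .5
```

```text
th 0.503 r 131.9 Fbox [-5.9  1.7  0.7] Ft -3.7 Fr 4.6
```

>>> carry_out --commands '[[[0,0,0,0,0.24,-0.24,0],[0,0,0,0,0.48,-0.47,0],[0,0,0,0,0.73,-0.7,0],[0,0,0,0,0.99,-0.92,0],[0,0,0,0,0.99,-0.92,0]]]'

```text
clock: 20.67
tool_pos: [0.5619, 0.1794, 0.1925]
eef_rot: [0.766, 0.643, -0.0, -0.001]
contact_force: [-5.5, 3.8, 0.4]
opening: 0.104
```

```bash
python3 f.py 1 .6
```

```text
th 0.603 r 131.8 Fbox [-6.1  2.8  0.4] Ft -4.5 Fr 4.1
```

>>> carry_out --commands '[[[0,0,0,0,0.26,-0.22,0],[0,0,0,0,0.52,-0.42,0],[0,0,0,0,0.52,-0.42,0]]]'

```text
clock: 20.92
tool_pos: [0.5665, 0.1787, 0.1962]
eef_rot: [0.766, 0.643, -0.001, -0.001]
contact_force: [-6.2, 3.4, -2.3]
opening: 0.103
```

```bash
python3 f.py 1 .65
```

```text
th 0.647 r 131.8 Fbox [-6.7  2.3 -2.3] Ft -6.7 Fr 2.1
```

>>> carry_out --commands '[[[0,0,0,0,0.18,-0.13,0],[0,0,0,0,0.36,-0.26,0],[0,0,0,0,0.36,-0.26,0],[0,0,0,0,0.36,-0.26,0]]]'

```text
clock: 21.25
tool_pos: [0.5689, 0.1784, 0.198]
eef_rot: [0.765, 0.643, -0.002, -0.002]
contact_force: [-5.9, 4.3, -4.7]
opening: 0.102
```

```bash
python3 f.py 1 .68
```

```text
th 0.669 r 131.7 Fbox [-6.5  3.2 -4.7] Ft -8.0 Fr -0.1
```

>>> carry_out --commands '[[[0,0,0,0,0.18,-0.13,0],[0,0,0,0,0.36,-0.24,0],[0,0,0,0,0.36,-0.24,0],[0,0,0,0,0.36,-0.24,0],[0,0,0,0,0.36,-0.24,0]]]'

```text
clock: 21.67
tool_pos: [0.5715, 0.178, 0.1999]
eef_rot: [0.765, 0.644, -0.002, -0.002]
contact_force: [-7.4, 4.6, -6.4]
opening: 0.103
```

```bash
python3 f.py 1 .71
```

```text
th 0.693 r 131.6 Fbox [-8.1  3.2 -6.4] Ft -10.3 Fr -0.9
```

>>> carry_out --commands '[[[0,0,0,0,-0.6,0.45,0],[0,0,0,0,-1.24,0.92,0],[0,0,0,0,-1.74,1.39,0],[0,0,0,0,-2.23,1.84,0],[0,0,0,0,-2.68,2.36,0],[0,0,0,0,-3.13,2.86,0],[0,0,0,0,-3.54,3.4,0],[0,0,0,0,-3.93,3.96,0],[0,0,0,0,-3.93,3.96,0]]]'

```text
clock: 22.42
tool_pos: [0.5342, 0.1842, 0.1611]
eef_rot: [0.765, 0.644, -0.001, -0.001]
contact_force: [-5.8, 2.2, 0.8]
opening: 0.104
```

>>> carry_out --commands '[[[0,0,0,0,-0.43,0.69,0],[0,0,0,0,-0.81,1.41,0],[0,0,0,0,-1.16,2.15,0],[0,0,0,0,-1.46,2.91,0],[0,0,0,0,-1.6,3.3,0],[0,0,0,0,-1.72,3.65,0],[0,0,0,0,-1.72,3.7,0],[0,0,0,0,-1.72,3.7,0]]]'

```text
clock: 23.08
tool_pos: [0.5181, 0.187, 0.1251]
eef_rot: [0.766, 0.643, -0.0, -0.0]
contact_force: [-6.3, 1.9, 4.1]
opening: 0.1
```

```bash
python3 f.py 1 0; python3 - <<'E'
from h import *
from plant import r
d=r.snapshot("scene"); cv2.imwrite("pics/s9.png",d["pixels"][:,:,::-1])
E
```

```text
th 0.007 r 131.7 Fbox [-6.5  0.8  4.1] Ft 2.0 Fr 7.4
```

View pics/s9.png

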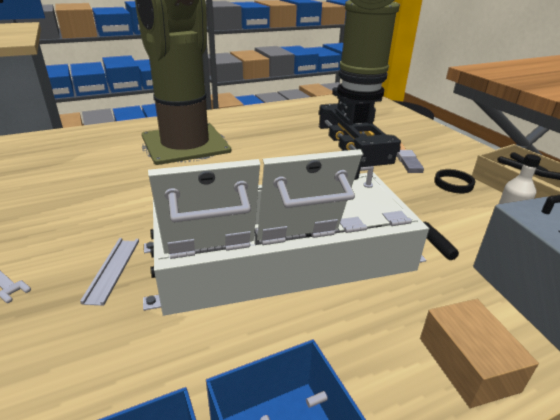

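>>> carry_out --commands '[[[0,0,0,0,0,0,4.0],[0,0,0,0,0,0,4.0],[0,0,0,0,0,0,4.0],[0,0,0,0,0,0,4.0],[0,0,0,0,0,-2,4.0],[0,0,0,0,0,-5,4.0],[0,0,0,0,0,-8,4.0],[0,0,0,0,0,-11,4.0],[0,0,0,0,0,-14,4.0],[0,0,0,0,0,-14,4.0]]]'

```text
clock: 23.97
tool_pos: [0.5224, 0.1881, 0.2697]
eef_rot: [0.766, 0.643, 0.006, 0.002]
contact_force: [0.2, 0.6, 0.4]
opening: 0.457
```

```bash
python3 f.py 1 0; python3 - <<'E'
from h import *
from plant import r
a=[r.snapshot(n)["pixels"][:,:,::-1] for n in("scene","top")]
cv2.imwrite("pics/s10.png",cv2.resize(np.hstack(a),(800,300)))
E
```

```text
th 0.691 r 220.3 Fbox [0.  0.6 0.4] Ft 0.2 Fr 0.3
```

View pics/s10.png

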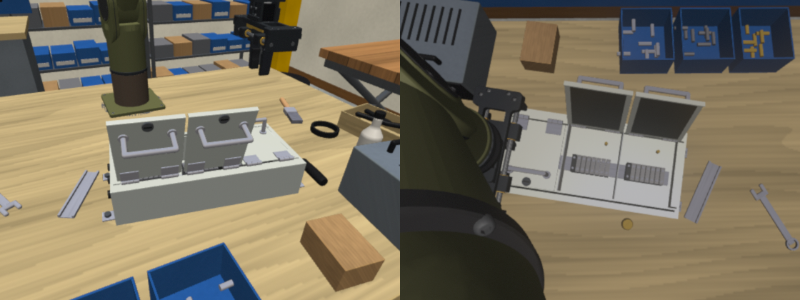

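>>> carry_out --commands '[[[0,0,0,0,0,0,4.0],[0,0,0,0,0,0,4.0],[0,0,0,0,0,0,4.0],[0,0,0,0,0,0,4.0]]]'

```text
clock: 24.4
tool_pos: [0.5186, 0.1863, 0.2628]
eef_rot: [0.766, 0.643, -0.001, -0.0]
contact_force: [0.8, 0.3, 0.5]
opening: 0.456
```

```bash
python3 -c "
from plant import r
s=r.get_state();print(s['clock'],s['tool_pos'],s['contact_force']);print(r.finish_job())"
```

```text
24.4 [0.51862979 0.18629071 0.26282063] [0.78911761 0.26987838 0.46892977]
the job is handed in; nothing more can be done
None
```

I handed the job in at 24.4 s: door 1 is the one that binds and is shut, and doors 2 and 3 are standing open. No verdict was reported.

- **Doors 2 and 3:** both swung freely. It took about 1.5 to 5 N at the handle, with no rise between 0.5 and 1.1 rad. I let each go at about 1.8 rad, past its balance point.
- **Door 1:** its hinge bit at about 0.62 rad. I pressed to about 0.69 rad, where the handle force rose steadily to about 10 N, roughly 7 N more than the door needs to move. I then lowered it in the grip at about 0.6 rad/s to within about 0.01 rad of shut, and let go.
- **Last checks:** the last pictures, from the scene and top cameras, showed doors 2 and 3 leaning back past upright and door 1 flat. The gripper was clear, with under 1 N of contact force. I did not measure the two open doors' final angles beyond seeing that lean.
- **What disagreed:** the handle's path came out up to about 5 mm higher than the geometry I worked from. This gave up to 10 N of outward side pull on door 3 until I corrected the path; doors 1 and 2 stayed at about 7 N or less. I did not settle whether the cause was a small slip in the grip or a hinge-height error.

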